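# Strip the annealing mandrel

## Task

The charge on the annealing mandrel has cooled: take the stack apart and put every piece away, setting it down flat and upright without dropping it. The black load weight goes back into the pocket of its wooden block, the copper ring in the middle of the red tray, the white ceramic spacer in the middle of the blue tray, and the brass ring in the middle of the yellow tray. Leave the caliper lying where it is.

Things in the scene. Friction and masses are not known exactly. Their poses are not given: they have to be found in the camera images.
- weight: Black load weight, ~150 g: round body 36 mm across, 18 mm high, then a neck and a grip knob (24 mm across, 23 to 34 mm above the underside). Blind bore in the underside, 26 mm across, 10 mm deep, over the post's end. Origin: centre of its underside; z is its axis, up. Top of the stack: underside 54 mm above the bench at the start. Place it by the knob.
- copper_ring: Reddish copper ring, outside diameter 46 mm, 12 mm high, bore 26 mm, about 125 g. Origin: centre of its underside; z is its axis, up. At the start it lies on the mandrel's stack, its underside 42 mm above the bench, resting on the ceramic spacer, under the weight. Symmetric: grip it by its outside in any direction.
- ceramic_spacer: White ceramic spacer ring, outside diameter 56 mm, 10 mm high, bore 26 mm, about 75 g. Origin: centre of its underside; z is its axis, up. At the start it lies on the mandrel's stack, its underside 32 mm above the bench, resting on the brass ring, under the copper ring. Symmetric: grip it by its outside in any direction.
- brass_ring: Yellow brass ring, outside diameter 66 mm, 14 mm high, bore 26 mm, about 340 g. Origin: centre of its underside; z is its axis, up. At the start it lies on the mandrel's stack, its underside 18 mm above the bench, resting on the mandrel's shoulder, under the ceramic spacer. Symmetric: grip it by its outside in any direction.
- mandrel: Annealing mandrel, dark grey, fixed to the bench: foot disc 110 mm across, 8 mm thick; shoulder 44 mm across up to 18 mm; steel post 20 mm across, its end 62 mm above the bench. The pieces sit loosely over the post (26 mm bores, 3 mm play all round) and lift straight up off it. Origin: centre of its underside, on the bench; z up.
- weight_block: Pale wooden block, 96 mm square and 24 mm high, fixed to the bench, with a round pocket in its top for the weight: 60 mm across, 10 mm deep, so its floor is 14 mm above the bench. Origin: centre of the block's underside, on the bench. z up.
- red_tray: Shallow open red plastic tray, 120 mm square (132 mm over its rim flange), fixed to the bench, filled with a flat, firm dark foam pad: pad top 12 mm above the bench, tray rim 15 mm (3 mm above the pad). Pad is 114 mm square. Origin: centre of the tray's underside, on the bench. z up.
- blue_tray: Shallow open blue plastic tray, 120 mm square (132 mm over its rim flange), fixed to the bench, filled with a flat, firm dark foam pad: pad top 12 mm above the bench, tray rim 15 mm (3 mm above the pad). Pad is 114 mm square. Origin: centre of the tray's underside, on the bench. z up.
- yellow_tray: Shallow open yellow plastic tray, 120 mm square (132 mm over its rim flange), fixed to the bench, filled with a flat, firm dark foam pad: pad top 12 mm above the bench, tray rim 15 mm (3 mm above the pad). Pad is 114 mm square. Origin: centre of the tray's underside, on the bench. z up.
- caliper: Digital caliper lying loose on the bench, steel beam 150 mm long along its x with a black slide, 57 mm wide at most at the jaws (along y), 12 mm high, 170 g. A bystander. Origin: middle of the beam's length, on the bench.

How it is judged:
By the outcome, as a careful person would: the job done as asked, in the order asked, and still so for the second after the job is handed in, with the robot touching nothing.
It also fails if it takes over 125 s, if anything falls off the work surface, if the arm or the gripper's body presses on something with over 40 N, if the wrist force passes 120 N, or if a joint passes its speed limit or range.

## Robot

A 6-joint arm with a two-finger parallel gripper is mounted at the origin on the work surface. World frame = base frame: x ahead of the robot, y to its left, z up, the work surface at z = 0. Lengths are in m, angles in rad, forces in N, time in s.
With the tool pointing down it reaches from about 0.3 to 0.875 m from the base axis. Payload 6.4 kg.
Tool frame: the origin (TCP) lies at the very end of the fingers, on their centre line; the grasp point (between the pads) lies 19 mm behind it; z points along the fingers, y is the line along which they close (so a half turn about z gives the same grasp; the last joint's range is limited). The gripper opens to 85 mm and grips with 20 to 120 N. Pads are 22 mm wide; open, the fingers measure 114 mm over their backs; the gripper's body (76 mm by 85 mm) begins 54 mm behind the grasp point. The pads swing forward as they close: fully open they stand 13 mm farther back than shut.
Start: joints at [-0.206, 0.181, 1.607, -0, 1.354, -0.206], TCP at [0.575, 0, 0.196] pointing down, gripper open.
Joint ranges: [-2.99, 2.99], [-0.89, 2.07], [0.3, 2.58], [-1.14, 4.28], [0, 2.63], [-3.12, 3.12]. Speed limits (rad/s): [2.57, 2.57, 3.01, 3.14, 3.14, 3.14].

## Interface

Orientations are given as a unit quaternion [w, x, y, z].
In Python, from bench import * gives the robot as it stands. The module is installed in compiled form; this text tells all that it offers.
- The arm moves only by the tool arm_command, never from a script. Its arguments are lists of equal length, an entry for each row: "dp": the shift along the tool's x, y, z in units of 0.25 m (1.0 is 0.25 m), a list of three; "turn": the turn, a rotation vector about the tool's x, y, z in units of 30 degrees (1.0 is 30 degrees), a list of three; "jaw": the opening, from 0 (shut) to 1 (fully open). A call has 1 to 5 rows; each row is the pose to reach, as a shift and turn from the pose commanded when the call began, along the tool's axes at that moment; what a row does not reach only later rows make up. A row lasts 1/8 s, in which the tool goes at most 62.5 mm and 10.7 degrees, less where a joint would pass 70% of its speed; a pose out of reach is approached as far as the arm can. A call with a number of a shift or a turn outside -1 to 1 is refused whole. A call with a gripper value outside its range is refused whole. The fingers move at their own pace and stop on an object; the grip force is fixed at half the most. Time passes only in rows, so rows that repeat a pose let the fingers close. It gives the time, the measured TCP pose, the force, the opening and the grip force at its end, in the units of the state.
- get_obs(): the state, without advancing time (a new reading comes with each control period).
- camera(name): name is "scene" or "side" or "wrist"; returns the picture (480x640x3 uint8, blue, green, red); there is no depth.
- get_calibration(name): a dict with "camera_matrix" (3x3 intrinsics, pixels), "R" (3x3) and "t" (3): a world point X has camera coordinates R X + t; the wrist camera has in their place "mount" (4x4, takes a point from camera to tool coordinates, whose origin is the TCP and whose axes are the flange's). Camera axes: x right, y down, z forward; pixel columns grow to the right and rows downward; lengths in m; the calibration is good to about 2 mm. A picture is of the moment at which its call begins: read the wrist's pose just before it. get_calibration takes no time and is no camera call.
- hand_in(): hands the job in; it is judged then, once.
The state is a dict: "time_s": time; "q": joint angles; "dq": joint speeds; "joint_efforts": joint torques, N m; "eef_pos": TCP position; "eef_rot": TCP orientation; "wrist_force": force on the tool from outside, world axes, zero at the start; "torque": the same for the moment, N m; "opening": opening from 0.0 (shut) to 1.0 (fully open); "grasp_force": force on a finger pad.
Only numpy, scipy, OpenCV 4.12 (cv2) and the standard library are available. Lean on these libraries where they do the work, as an engineer would, in place of code of your own. Each camera call takes 0.05 s, during which the arm holds its last target. There are 200 camera calls.

## Working session

There is one attempt and no reset: what is moved stays moved. The work goes in short steps, Python scripts to look and compute and a tool call to move; the robot and the scene stay as the last step left them, time stands still between calls to the robot, and variables do not carry over. Pictures are saved under pics/ and viewed, at most 15 in all, crops included, and the job is handed in when it is done.

Besides the shell and the picture viewer there is one more tool, called after "Emit:" as name(argument=value, ...) on one line, values as JSON. arm_command: Moves the arm, as the interface text tells. Its arguments: {"type":"object","properties":{"dp":{"type":"array"},"turn":{"type":"array"},"jaw":{"type":"array"}},"required":["dp","turn","jaw"]}

```bash
mkdir -p pics; python3 - <<'E'
from bench import *
import cv2, numpy as np
o=get_obs();print(o)
for n in ["scene","side","wrist"]:
    cv2.imwrite(f"pics/{n}0.png",camera(n));c=get_calibration(n);print(n,{k:np.round(v,4).tolist() for k,v in c.items()})
E
```

```text
{'time_s': 0.0, 'q': array([-2.06300455e-01,  1.81559403e-01,  1.60796775e+00, -3.86150070e-06,
        1.35378393e+00, -2.06293047e-01]), 'dq': array([ 0.00273296,  0.00058079, -0.00010929,  0.00256855,  0.00089935,
       -0.0003129 ]), 'joint_efforts': array([ 3.41415571e-04, -4.44869328e+01, -3.51340663e+01, -2.51131587e-04,
        9.11703974e-03,  3.43231875e-05]), 'eef_pos': array([5.74412376e-01, 1.38857622e-04, 1.95593324e-01]), 'eef_rot': array([-7.18091735e-04,  7.07108844e-01,  7.07104196e-01, -4.71801683e-04]), 'wrist_force': array([ 1.12448028, -0.34296359, -0.67257351]), 'torque': array([ 0.02070242,  0.00826471, -0.00124852]), 'grasp_force': 0.0, 'opening': 0.9968570434514751}
scene {'camera_matrix': [[538.9884, 0.0, 321.4852], [0.0, 538.9884, 234.9907], [0.0, 0.0, 1.0]], 'R': [[0.1932, 0.9811, -0.0113], [0.7762, -0.1598, -0.6099], [-0.6002, 0.1091, -0.7924]], 't': [-0.1176, -0.3627, 1.4143]}
side {'camera_matrix': [[563.51, 0.0, 317.3486], [0.0, 563.51, 234.7235], [0.0, 0.0, 1.0]], 'R': [[0.7609, -0.6485, -0.0234], [-0.3949, -0.4341, -0.8097], [0.5149, 0.6254, -0.5863]], 't': [-0.3799, 0.2638, 0.8663]}
wrist {'camera_matrix': [[342.2501, 0.0, 320.589], [0.0, 342.2501, 242.7054], [0.0, 0.0, 1.0]], 'mount': [[-0.0013, -0.9575, -0.2885, 0.0729], [1.0, -0.0011, -0.0006, -0.0012], [0.0003, -0.2885, 0.9575, -0.1776], [0.0, 0.0, 0.0, 1.0]]}
```

View pics/scene0.png

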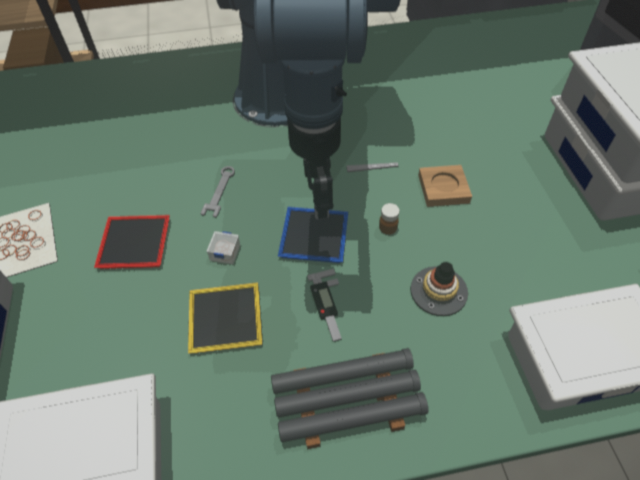

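View pics/side0.png

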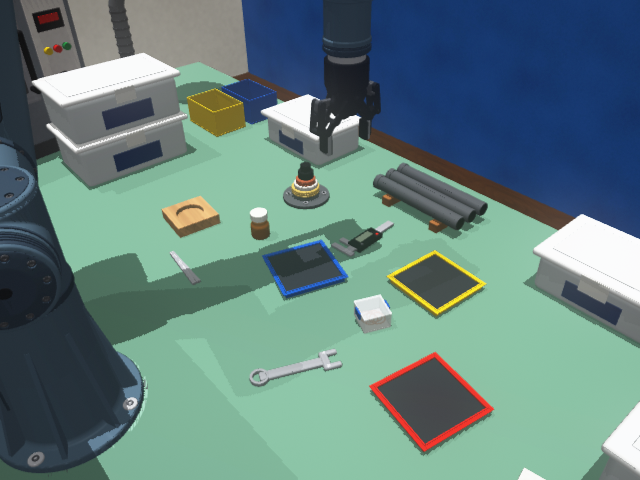

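View pics/wrist0.png

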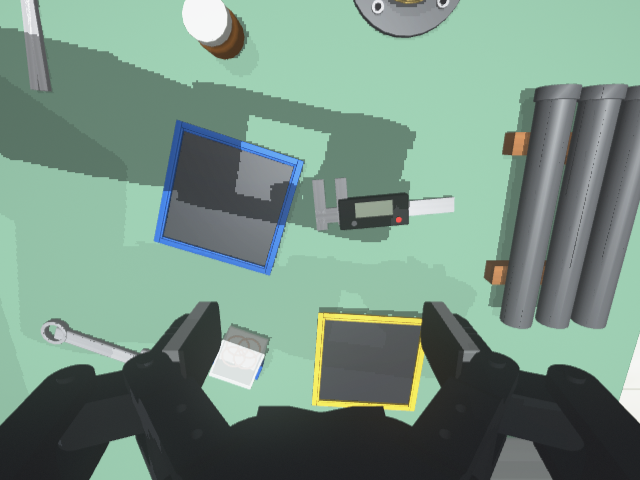

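```bash
cat > h.py <<'E'
from bench import *
import cv2, numpy as np
from scipy.spatial.transform import Rotation as Ro
def snap(n,save=None):
    o=get_obs();im=camera(n)
    if save: cv2.imwrite(f"pics/{save}.png",im)
    return im,cam(n,o)
def cam(n,o=None):
    c=get_calibration(n);K=c["camera_matrix"]
    if n=="wrist":
        w,x,y,z=o["eef_rot"];T=np.eye(4);T[:3,:3]=Ro.from_quat([x,y,z,w]).as_matrix();T[:3,3]=o["eef_pos"]
        M=T@np.array(c["mount"]);return K,M[:3,:3],M[:3,3]
    R=np.array(c["R"]);return K,R.T,-R.T@np.array(c["t"])
def cast(uv,z,C):
    K,R,p=C;uv=np.atleast_2d(np.float64(uv))
    d=np.c_[uv,np.ones(len(uv))]@np.linalg.inv(K).T@R.T
    return (p+d*((z-p[2])/d[:,2])[:,None])[:,:2]
def proj(X,C):
    K,R,p=C;c=(np.atleast_2d(X)-p)@R@np.transpose(K);return c[:,:2]/c[:,2:]
def mask(im,lo,hi):
    return cv2.inRange(cv2.cvtColor(im,cv2.COLOR_BGR2HSV),np.array(lo),np.array(hi))
def blob(m,box=None):
    if box: k=np.zeros_like(m);x0,y0,x1,y1=box;k[y0:y1,x0:x1]=m[y0:y1,x0:x1];m=k
    cs,_=cv2.findContours(m,cv2.RETR_EXTERNAL,cv2.CHAIN_APPROX_NONE)
    return max(cs,key=cv2.contourArea)[:,0,:]
def rect(pts,z,C):
    return cv2.minAreaRect(np.float32(cast(pts,z,C)))
E
python3 - <<'E'
from h import *
col={"red":([0,150,90],[8,255,255]),"yel":([20,150,120],[33,255,255]),"blu":([105,150,90],[125,255,255]),"blk":([8,80,90],[18,255,255])}
boxes={"scene":dict(red=(80,200,185,280),yel=(175,270,275,365),blu=(270,195,360,275),blk=(410,155,480,215)),
"side":dict(red=(360,340,500,450),yel=(380,240,490,320),blu=(255,230,355,300),blk=(155,190,225,240)),
"wrist":dict(yel=(305,300,435,415),blu=(145,110,310,280))}
o=get_obs()
for n in boxes:
    im=cv2.imread(f"pics/{n}0.png");C=cam(n,o)
    for k,b in boxes[n].items():
        r=rect(blob(mask(im,*col[k]),b),0.024 if k=="blk" else 0.015,C)
        print(n,k,np.round(r[0],4),np.round(r[1],4),round(r[2],1))
s=cast([[440,290],[447,268]],0.0,cam("scene"));print(s,cast([447,268],.088,cam("scene")),cast([306,167],.088,cam("side")), cast([305,195],.008,cam("side")),cast([439,290],.008,cam("scene")))
print("caliper",cast([[325,305]],.01,cam("scene")),"bottle",cast([[390,210]],.05,cam("scene")))
E
```

```text
scene red [ 0.4197 -0.3592] [0.1302 0.131 ] 80.5
scene yel [ 0.6345 -0.189 ] [0.1297 0.1291] 86.3
scene blu [ 0.4662 -0.0248] [0.0671 0.1315] 78.4
scene blk [0.402  0.3172] [0.0971 0.0972] 84.1
side red [ 0.4149 -0.3597] [0.1321 0.1323] 80.3
side yel [ 0.6293 -0.1903] [0.1334 0.1352] 86.2
side blu [0.4715 0.0068] [0.1392 0.1318] 72.2
side blk [0.391  0.3066] [0.1259 0.1015] 84.1
wrist yel [ 0.6309 -0.1895] [0.1322 0.1301] 86.6
wrist blu [0.4728 0.0099] [0.1311 0.1312] 72.1
[[0.65169577 0.22634319]
 [0.60531022 0.25674424]] [[0.6589823  0.22209021]] [[0.64656146 0.20938024]] [[0.64821662 0.21954124]] [[0.65577749 0.22158099]]
caliper [[ 6.45575017e-01 -4.12937973e-04]] bottle [[0.47548039 0.17031664]]
```

Emit:
arm_command(dp=[[0.2,0.07,0],[0.4,0.14,0],[0.6,0.21,0],[0.8,0.28,0],[0.884,0.312,0]], turn=[[0,0,0],[0,0,0],[0,0,0],[0,0,0],[0,0,0]], jaw=[1,1,1,1,1])

```text
time_s: 0.78
eef_pos: [0.6529, 0.2241, 0.1957]
eef_rot: [-0.0, 0.706, 0.708, -0.0]
wrist_force: [0.9, -0.5, 0.2]
opening: 0.999
grasp_force: 0.0
```

Emit:
arm_command(dp=[[0,0,0],[0,0,0]], turn=[[0,0,0],[0,0,0]], jaw=[1,1])

```text
time_s: 1.02
eef_pos: [0.6526, 0.2202, 0.196]
eef_rot: [-0.0, 0.707, 0.707, -0.001]
wrist_force: [0.6, -0.3, -0.1]
opening: 0.998
grasp_force: 0.0
```

```bash
python3 - <<'E'
from h import *
o=get_obs();print(o["time_s"],o["eef_pos"],o["eef_rot"])
im,C=snap("wrist","wrist1");sc,_=snap("scene","scene1")
print("knob expected px",proj([.652,.221,.088],C))
E
```

```text
1.025 [0.65260609 0.22024854 0.1959801 ] [-1.42987276e-04  7.07201055e-01  7.07012251e-01 -5.69380520e-04]
knob expected px [[321.60589229 227.1743649 ]]
```

View pics/wrist1.png

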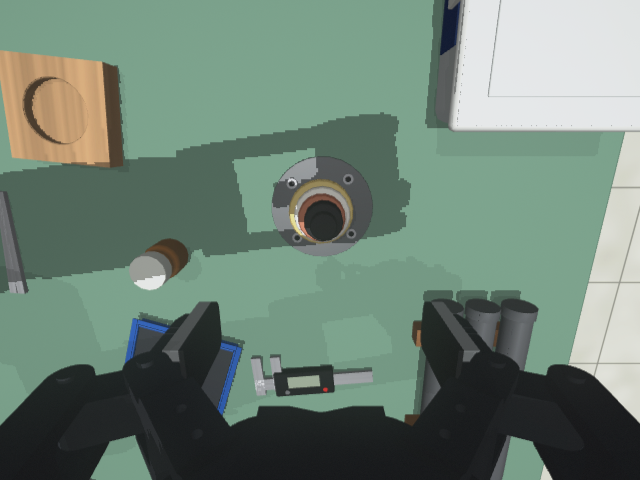

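```bash
python3 - <<'E'
from h import *
o=get_obs();C=cam("wrist",o);im=cv2.imread("pics/wrist1.png");hsv=cv2.cvtColor(im,cv2.COLOR_BGR2HSV)
crop=cv2.resize(im[140:270,255:390],None,fx=4,fy=4,interpolation=cv2.INTER_NEAREST);cv2.imwrite("pics/c1.png",crop)
# knob / black
pts=blob(((hsv[...,2]<45)*255).astype(np.uint8),(290,170,360,260))
w=cast(pts,.088,C);print("black",pts.min(0),pts.max(0),cv2.minEnclosingCircle(np.float32(w)))
# saturated ring colours
for nm,lo,hi,z in(("brass",[18,90,80],[32,255,255],.032),("cop",[0,80,50],[14,255,255],.054)):
    p=blob(mask(im,lo,hi),(270,150,380,260));print(nm,p.min(0),p.max(0),cv2.minEnclosingCircle(np.float32(cast(p,z,C))))
g=((hsv[...,1]<40)&(hsv[...,2]<140))|0
p=blob((g*255).astype(np.uint8),(262,150,385,262));print("foot",p.min(0),p.max(0),cv2.minEnclosingCircle(np.float32(cast(p,.008,C))),cv2.fitEllipse(cast(cv2.convexHull(p)[:,0],.008,C).astype(np.float32)))
p=blob(mask(im,[5,60,80],[18,255,255]),(0,40,125,170));print("block",rect(p,.024,C))
E
```

```text
black [306 201] [342 239] ((0.6539263725280762, 0.22619259357452393), 0.01744876615703106)
brass [289 179] [352 240] ((0.6514991521835327, 0.22267155349254608), 0.03294762596487999)
cop [298 194] [344 240] ((0.6515461802482605, 0.22130098938941956), 0.023060571402311325)
foot [272 156] [372 255] ((0.6526315808296204, 0.22155126929283142), 0.05506647750735283) ((0.6526238918304443, 0.22151684761047363), (0.10902769863605499, 0.10953602194786072), 168.7362823486328)
block ((0.39959341287612915, 0.3192538619041443), (0.09569013863801956, 0.10011125355958939), 83.91532897949219)
```

View pics/c1.png

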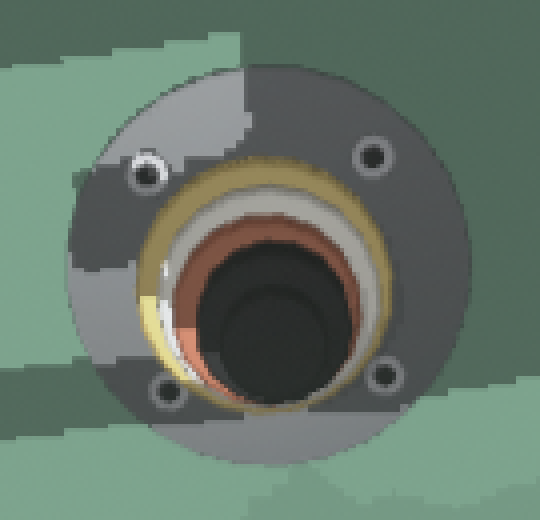

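Emit:
arm_command(dp=[[0.007,0.003,0.12],[0.007,0.003,0.25],[0.007,0.003,0.37],[0.007,0.003,0.45],[0.007,0.003,0.484]], turn=[[0,0,0],[0,0,0],[0,0,0],[0,0,0],[0,0,0]], jaw=[1,1,0.7,0.7,0.6])

```text
time_s: 1.75
eef_pos: [0.6532, 0.222, 0.0743]
eef_rot: [-0.0, 0.707, 0.707, -0.001]
wrist_force: [-0.3, 0.6, -0.2]
opening: 0.601
grasp_force: 0.0
```

Emit:
arm_command(dp=[[0,0,0],[0,0,0],[0,0,0],[0,0,0],[0,0,0]], turn=[[0,0,0],[0,0,0],[0,0,0],[0,0,0],[0,0,0]], jaw=[0.45,0.35,0.2,0,0])

```text
time_s: 2.38
eef_pos: [0.6539, 0.2228, 0.0758]
eef_rot: [0.0, 0.707, 0.707, 0.0]
wrist_force: [-0.8, -0.3, -0.8]
opening: 0.002
grasp_force: 0.0
```

Emit:
arm_command(dp=[[0,0,0],[0,0,0],[0,0,0]], turn=[[0,0,0],[0,0,0],[0,0,0]], jaw=[0,0,0])

```text
time_s: 2.75
eef_pos: [0.6537, 0.2228, 0.0754]
eef_rot: [-0.0, 0.707, 0.707, -0.0]
wrist_force: [0.0, -0.3, 0.2]
opening: -0.0
grasp_force: 0.0
```

```bash
python3 - <<'E'
from h import *
im,C=snap("wrist");s,_=snap("side");print(get_obs()["eef_pos"])
a=cv2.resize(s[100:230,250:380],(520,520));b=cv2.resize(im[140:420,180:460],(280,280))
c=np.zeros((520,800,3),np.uint8);c[:,:520]=a;c[:280,520:]=b;cv2.imwrite("pics/c2.png",c)
E
```

```text
[0.65374285 0.22276079 0.07545205]
```

View pics/c2.png

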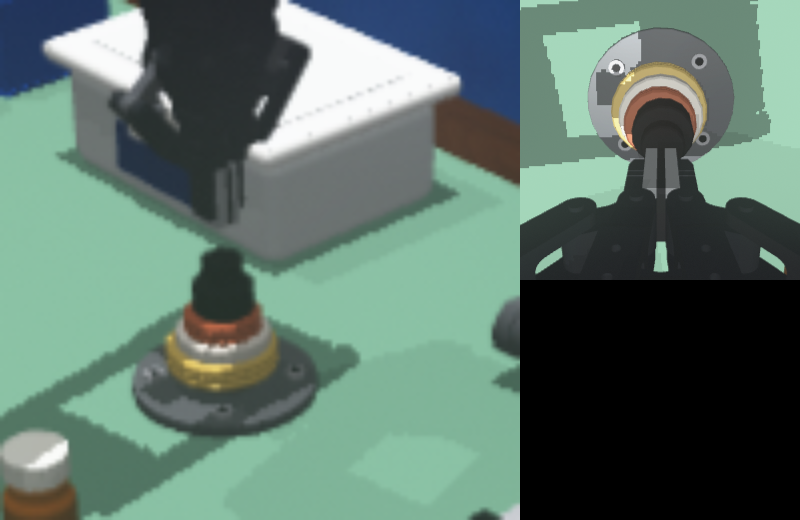

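```bash
python3 - <<'E'
from h import *
C=cam("side");
for z in (.07,.075,.08,.085,.09,.095,.1,.105,.11): print(z,proj([.6537,.2228,z],C))
im,C=snap("wrist")
for z in (.0754,.085,.095,.105): print(z,[proj([.6537,.2228+a,z],C)[0].round(1).tolist() for a in(-.011,0,.011)])
s,_=snap("side")
a=cv2.resize(s[130:190,270:340],(700,600),interpolation=cv2.INTER_NEAREST);a=np.uint8(np.clip(a.astype(float)*2,0,255));cv2.imwrite("pics/c3.png",a)
E
```

```text
0.07 [[304.96359314 170.74603288]]
0.075 [[304.88476036 168.84419549]]
0.08 [[304.80557071 166.93374884]]
0.085 [[304.72602177 165.01463434]]
0.09 [[304.6461111  163.08679286]]
0.095 [[304.56583621 161.15016474]]
0.1 [[304.48519461 159.20468978]]
0.105 [[304.40418378 157.25030721]]
0.11 [[304.32280118 155.28695571]]
0.0754 [[322.9, 293.9], [322.9, 275.9], [322.9, 257.3]]
0.085 [[323.0, 301.6], [323.0, 282.8], [323.0, 263.3]]
0.095 [[323.1, 310.4], [323.2, 290.7], [323.2, 270.3]]
0.105 [[323.3, 320.3], [323.3, 299.6], [323.3, 278.2]]
```

View pics/c3.png

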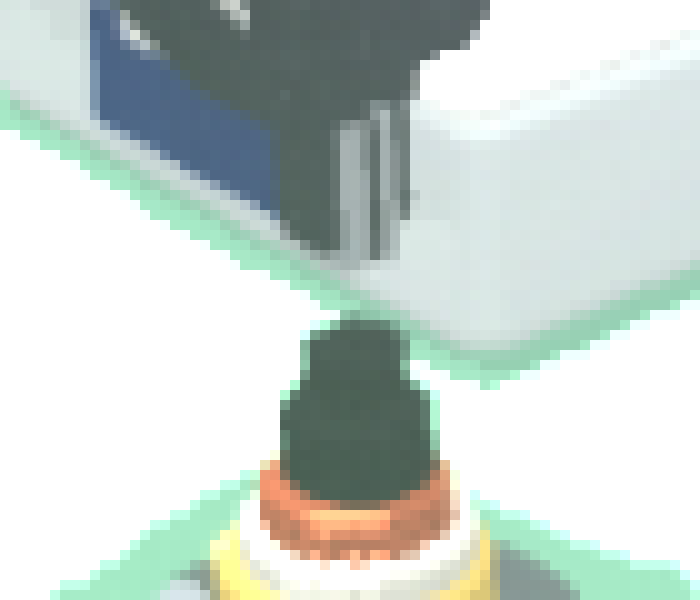

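Emit:
arm_command(dp=[[0,0,-0.02],[0,0,-0.02],[0,0,0.03],[0,0,0.09],[0,0,0.138]], turn=[[0,0,0],[0,0,0],[0,0,0],[0,0,0],[0,0,0]], jaw=[0.6,0.6,0.6,0.6,0.6])

```text
time_s: 3.58
eef_pos: [0.6527, 0.2226, 0.0387]
eef_rot: [-0.001, 0.707, 0.707, -0.001]
wrist_force: [-0.5, -0.0, 0.1]
opening: 0.6
grasp_force: 0.0
```

Emit:
arm_command(dp=[[0,0,0],[0,0,0],[0,0,0],[0,0,0]], turn=[[0,0,0],[0,0,0],[0,0,0],[0,0,0]], jaw=[0.45,0.3,0.1,0])

```text
time_s: 4.08
eef_pos: [0.6542, 0.2228, 0.0415]
eef_rot: [0.0, 0.707, 0.707, 0.0]
wrist_force: [1.0, -0.0, -0.1]
opening: 0.247
grasp_force: 58.8
```

```bash
python3 - <<'E'
from h import *
o=get_obs();print(o["eef_pos"],o["opening"],o["grasp_force"],o["wrist_force"])
im,C=snap("wrist");s,_=snap("side")
a=cv2.resize(s[140:200,270:330],(480,480),interpolation=cv2.INTER_NEAREST);b=im[140:420,180:460]
c=np.zeros((480,760,3),np.uint8);c[:,:480]=a;c[:280,480:]=b;c=np.uint8(np.clip(c.astype(float)*2,0,255));cv2.imwrite("pics/c4.png",c)
E
```

```text
[0.65416196 0.22283438 0.04153165] 0.2473927735895504 58.836833238601685 [ 0.95665994 -0.00375966 -0.08642233]
```

View pics/c4.png

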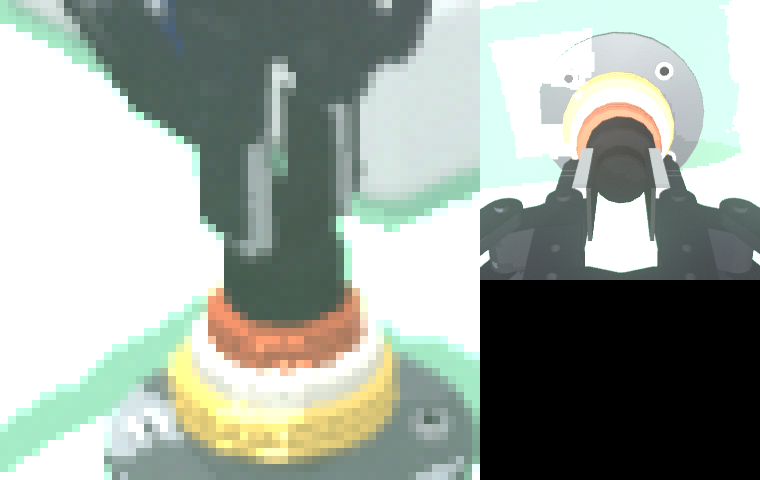

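```bash
python3 - <<'E'
from h import *
C=cam("side")
for z in (.07,.075,.08,.085,.09): print(z,proj([[.642,.2118,z],[.642,.2338,z],[.653,.222,z-.0]],C).round(1).tolist())
C=cam("wrist",get_obs())
for z in (.07,.075,.08,.085,.09): print(z,proj([[.642,.2118,z],[.642,.2338,z],[.666,.2338,z]],C).round(1).tolist())
E
```

```text
0.07 [[304.1, 174.2], [298.0, 170.7], [304.9, 171.0]]
0.075 [[304.0, 172.3], [297.9, 168.8], [304.9, 169.1]]
0.08 [[303.9, 170.4], [297.8, 166.9], [304.8, 167.2]]
0.085 [[303.8, 168.4], [297.7, 165.0], [304.7, 165.2]]
0.09 [[303.7, 166.5], [297.7, 163.1], [304.6, 163.3]]
0.07 [[298.5, 319.3], [297.5, 277.5], [348.7, 277.4]]
0.075 [[297.8, 324.6], [296.8, 281.7], [349.5, 281.6]]
0.08 [[297.1, 330.3], [296.1, 286.2], [350.5, 286.1]]
0.085 [[296.4, 336.2], [295.3, 291.0], [351.4, 290.9]]
0.09 [[295.6, 342.6], [294.4, 296.1], [352.5, 296.0]]
```

Emit:
arm_command(dp=[[0,0,-0.03],[0,0,-0.1],[0,0,-0.2],[0,0,-0.32],[0,0,-0.42]], turn=[[0,0,0],[0,0,0],[0,0,0],[0,0,0],[0,0,0]], jaw=[0,0,0,0,0])

```text
time_s: 4.8
eef_pos: [0.6544, 0.2229, 0.1489]
eef_rot: [0.001, 0.707, 0.707, 0.001]
wrist_force: [-0.3, 0.3, -0.9]
opening: 0.246
grasp_force: 58.8
```

Emit:
arm_command(dp=[[0.05,-0.13,0],[0.12,-0.35,0],[0.21,-0.58,0],[0.31,-0.83,0],[0.35,-0.96,0]], turn=[[0,0,0],[0,0,0],[0,0,0],[0,0,0],[0,0,0]], jaw=[0,0,0,0,0])

```text
time_s: 5.42
eef_pos: [0.4114, 0.3113, 0.1473]
eef_rot: [0.0, 0.707, 0.708, 0.001]
wrist_force: [0.2, -0.2, -1.0]
opening: 0.244
grasp_force: 59.1
```

Emit:
arm_command(dp=[[0.01,-0.03,0],[0.02,-0.056,0],[0.02,-0.056,0]], turn=[[0,0,0],[0,0,0],[0,0,0]], jaw=[0,0,0])

```text
time_s: 5.8
eef_pos: [0.4006, 0.3152, 0.1465]
eef_rot: [0.0, 0.707, 0.707, 0.0]
wrist_force: [-0.1, -0.8, -1.6]
opening: 0.247
grasp_force: 59.2
```

```bash
python3 - <<'E'
from h import *
o=get_obs();print(o["time_s"],o["eef_pos"],o["eef_rot"],o["opening"],o["grasp_force"])
im,C=snap("wrist","wrist2");snap("scene","scene2")
p=blob(mask(im,[5,60,60],[18,255,255]));print("block",p.min(0),p.max(0),rect(p,.024,C))
E
```

```text
5.8 [0.40059517 0.31522607 0.14652931] [2.57498321e-04 7.07258904e-01 7.06954431e-01 4.58182816e-04] 0.2474432349124312 59.151445627212524
block [267 159] [378 274] ((0.397300124168396, 0.3195379376411438), (0.0971941351890564, 0.09559998661279678), 84.07449340820312)
```

View pics/wrist2.png

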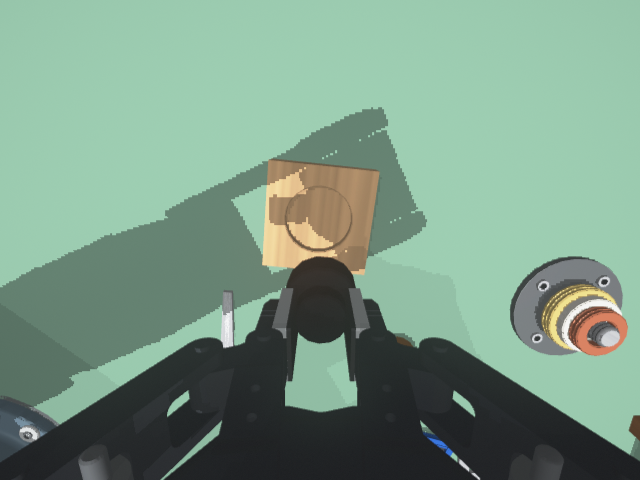

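Emit:
arm_command(dp=[[0.017,-0.013,0.12],[0.017,-0.013,0.27],[0.017,-0.013,0.42],[0.017,-0.013,0.53],[0.017,-0.013,0.565]], turn=[[0,0,0],[0,0,0],[0,0,0],[0,0,0],[0,0,0]], jaw=[0,0,0,0,0])

```text
time_s: 6.52
eef_pos: [0.3958, 0.3184, 0.0028]
eef_rot: [-0.001, 0.707, 0.707, -0.002]
wrist_force: [-0.1, -0.6, -1.2]
opening: 0.247
grasp_force: 59.1
```

Emit:
arm_command(dp=[[0,0,0],[0,0,0.004],[0,0,0.008]], turn=[[0,0,0],[0,0,0],[0,0,0]], jaw=[0,0,0])

```text
time_s: 6.9
eef_pos: [0.3975, 0.32, 0.0039]
eef_rot: [0.0, 0.707, 0.707, 0.001]
wrist_force: [-0.6, -0.1, -2.0]
opening: 0.246
grasp_force: 59.1
```

Emit:
arm_command(dp=[[0,0,0.003],[0,0,0.005],[0,0,0.005]], turn=[[0,0,0],[0,0,0],[0,0,0]], jaw=[0,0,0])

```text
time_s: 7.28
eef_pos: [0.3965, 0.3195, 0.0015]
eef_rot: [0.0, 0.707, 0.707, 0.0]
wrist_force: [0.9, 0.6, -2.1]
opening: 0.244
grasp_force: 59.1
```

Emit:
arm_command(dp=[[0,0,0.003],[0,0,0.004],[0,0,0.004]], turn=[[0,0,0],[0,0,0],[0,0,0]], jaw=[0,0,0])

```text
time_s: 7.65
eef_pos: [0.3966, 0.3196, 0.0014]
eef_rot: [0.0, 0.707, 0.707, -0.0]
wrist_force: [-3.3, -3.2, 7.8]
opening: 0.249
grasp_force: 60.1
```

Emit:
arm_command(dp=[[0,0,-0.001],[0,0,-0.002],[0,0,-0.002],[0,0,-0.1],[0,0,-0.3]], turn=[[0,0,0],[0,0,0],[0,0,0],[0,0,0],[0,0,0]], jaw=[0.3,0.5,0.7,0.7,0.8])

```text
time_s: 8.28
eef_pos: [0.3945, 0.3185, 0.0742]
eef_rot: [-0.001, 0.707, 0.707, -0.003]
wrist_force: [0.0, 0.7, -0.1]
opening: 0.794
grasp_force: 0.0
```

Emit:
arm_command(dp=[[0,0,-0.2],[0,0,-0.3],[0,0,-0.3]], turn=[[0,0,0],[0,0,0],[0,0,0]], jaw=[1,1,1])

```text
time_s: 8.65
eef_pos: [0.3981, 0.3203, 0.1528]
eef_rot: [0.001, 0.707, 0.707, 0.002]
wrist_force: [-0.7, -0.7, -0.7]
opening: 0.997
grasp_force: 0.0
```

```bash
python3 - <<'E'
from h import *
o=get_obs();print(o["time_s"],o["eef_pos"],o["wrist_force"])
im,C=snap("wrist");cv2.imwrite("pics/c5.png",im[100:400,150:490])
E
```

```text
8.65 [0.39814875 0.32032492 0.15280077] [-0.6657019  -0.72860417 -0.68323452]
```

View pics/c5.png

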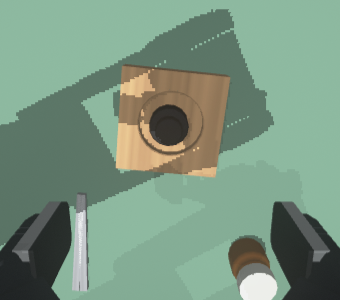

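Emit:
arm_command(dp=[[-0.07,0.18,-0.05],[-0.14,0.38,-0.07],[-0.22,0.58,-0.07],[-0.31,0.8,-0.07],[-0.37,0.96,-0.07]], turn=[[0,0,0],[0,0,0],[0,0,0],[0,0,0],[0,0,0]], jaw=[1,1,1,1,1])

```text
time_s: 9.32
eef_pos: [0.6374, 0.2253, 0.1649]
eef_rot: [-0.001, 0.708, 0.707, -0.002]
wrist_force: [0.5, 0.1, -0.4]
opening: 1.0
grasp_force: 0.0
```

Emit:
arm_command(dp=[[-0.02,0.06,0],[-0.02,0.06,0],[-0.02,0.06,0]], turn=[[0,0,0],[0,0,0],[0,0,0]], jaw=[1,1,1])

```text
time_s: 9.7
eef_pos: [0.6499, 0.2229, 0.1671]
eef_rot: [-0.001, 0.707, 0.707, -0.001]
wrist_force: [-0.6, 0.0, -0.3]
opening: 0.999
grasp_force: 0.0
```

```bash
cat > st.py <<'E'
from h import *
o=get_obs();print(o["time_s"],o["eef_pos"],o["eef_rot"])
im,C=snap("wrist","stk%d"%int(o["time_s"]));hsv=cv2.cvtColor(im,cv2.COLOR_BGR2HSV)
u,v=np.int32(proj([.652,.222,.03],C)[0]);b=(u-75,v-75,u+75,v+75)
sat={"brass":mask(im,[18,90,80],[32,255,255]),"cop":mask(im,[0,80,50],[14,255,255]),"white":((hsv[...,1]<70)&(hsv[...,2]>125)).astype(np.uint8)*255}
zs=dict(brass=.032,cop=.054,white=.042)
for k,m in sat.items():
    try:
        p=blob(m,b);h=cv2.convexHull(p)[:,0]
        e=cv2.fitEllipse(np.float32(cast(h,zs[k],C)));c,r=cv2.minEnclosingCircle(np.float32(cast(h,zs[k],C)))
        print(k,len(p),np.round(e[0],4),np.round(e[1],4),np.round(c,4),round(r,4))
    except Exception as x: print(k,"none",x)
E
python3 st.py
```

```text
9.7 [0.6498665  0.22285561 0.16706975] [-0.00076236  0.70673518  0.70747737 -0.00075568]
brass 287 [0.6511 0.223 ] [0.0643 0.0661] [0.6509 0.2235] 0.033
cop 145 [0.6516 0.2219] [0.0449 0.0461] [0.6513 0.2219] 0.0232
white 392 [0.8762 0.1883] [0.0591 0.7571] [0.651 0.174] 0.0756
```

Emit:
arm_command(dp=[[-0.004,0.006,0.15],[-0.004,0.006,0.3],[-0.004,0.006,0.45],[-0.004,0.006,0.6],[-0.004,0.006,0.65]], turn=[[0,0,0],[0,0,0],[0,0,0],[0,0,0],[0,0,0]], jaw=[1,1,1,0.9,0.8])

```text
time_s: 10.38
eef_pos: [0.65, 0.2216, 0.003]
eef_rot: [-0.001, 0.707, 0.708, -0.002]
wrist_force: [-0.6, 0.1, -0.4]
opening: 0.8
grasp_force: 0.0
```

Emit:
arm_command(dp=[[0,0,0],[0,0,0],[0,0,0],[0,0,0],[0,0,0]], turn=[[0,0,0],[0,0,0],[0,0,0],[0,0,0],[0,0,0]], jaw=[0.65,0.55,0.45,0.3,0.3])

```text
time_s: 11.0
eef_pos: [0.6548, 0.2215, 0.0084]
eef_rot: [0.001, 0.707, 0.707, 0.002]
wrist_force: [-1.0, 0.0, 6.9]
opening: 0.5
grasp_force: 60.5
```

```bash
python3 - <<'E'
from h import *
o=get_obs();print(o["eef_pos"],o["opening"],o["grasp_force"],o["wrist_force"])
im,C=snap("wrist");s,_=snap("side")
a=cv2.resize(s[140:215,265:340],(480,480),interpolation=cv2.INTER_NEAREST);b=im[140:420,180:460]
c=np.zeros((480,760,3),np.uint8);c[:,:480]=a;c[:280,480:]=b;c=np.uint8(np.clip(c.astype(float)*1.6,0,255));cv2.imwrite("pics/c6.png",c)
E
```

```text
[0.65475199 0.22151387 0.00840203] 0.49993184333473395 60.45831397175789 [-0.96959756  0.01490505  6.94123037]
```

View pics/c6.png

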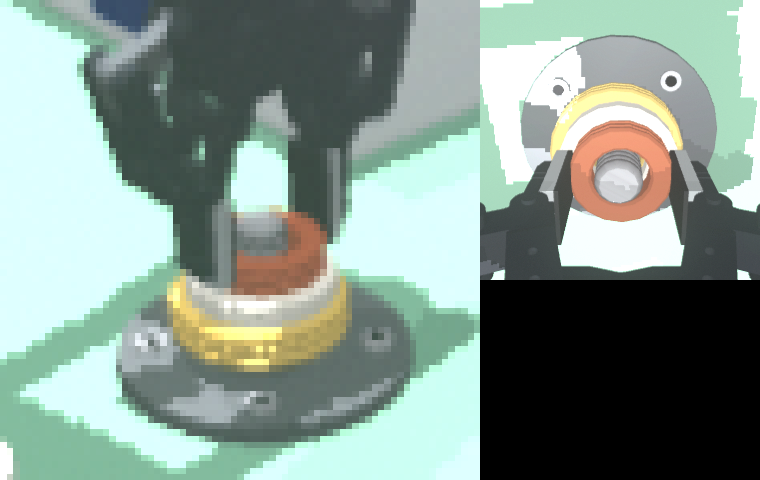

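Emit:
arm_command(dp=[[0,0,0],[0,0,0],[0,0,0],[0,0,-0.006],[0,0,-0.006]], turn=[[0,0,0],[0,0,0],[0,0,0],[0,0,0],[0,0,0]], jaw=[0.6,0.6,0.6,0.6,0.6])

```text
time_s: 11.72
eef_pos: [0.6531, 0.221, 0.0071]
eef_rot: [0.0, 0.707, 0.707, 0.0]
wrist_force: [-0.1, 0.2, -0.1]
opening: 0.601
grasp_force: 0.0
```

Emit:
arm_command(dp=[[0,0,0],[0,0,0],[0,0,0],[0,0,0]], turn=[[0,0,0],[0,0,0],[0,0,0],[0,0,0]], jaw=[0.5,0.3,0.3,0.3])

```text
time_s: 12.22
eef_pos: [0.6534, 0.2211, 0.0078]
eef_rot: [0.0, 0.707, 0.707, 0.0]
wrist_force: [-2.3, -0.7, 5.9]
opening: 0.499
grasp_force: 60.2
```

Emit:
arm_command(dp=[[0,0,-0.02],[0,0,-0.08],[0,0,-0.2],[0,0,-0.35],[0,0,-0.5]], turn=[[0,0,0],[0,0,0],[0,0,0],[0,0,0],[0,0,0]], jaw=[0.3,0.3,0.3,0.3,0.3])

```text
time_s: 12.85
eef_pos: [0.6529, 0.221, 0.1338]
eef_rot: [0.0, 0.707, 0.707, 0.0]
wrist_force: [0.6, -0.0, -0.7]
opening: 0.502
grasp_force: 61.1
```

Emit:
arm_command(dp=[[-0.1,-0.04,-0.06],[-0.3,-0.12,-0.1],[-0.5,-0.2,-0.1],[-0.7,-0.28,-0.1],[-0.9,-0.36,-0.1]], turn=[[0,0,0],[0,0,0],[0,0,0],[0,0,0],[0,0,0]], jaw=[0.3,0.3,0.3,0.3,0.3])

```text
time_s: 13.48
eef_pos: [0.5624, -0.0055, 0.158]
eef_rot: [0.001, 0.707, 0.707, 0.0]
wrist_force: [1.1, -0.9, -0.4]
opening: 0.5
grasp_force: 61.1
```

Emit:
arm_command(dp=[[-0.2,-0.08,0],[-0.4,-0.16,0],[-0.6,-0.24,0],[-0.8,-0.33,0],[-0.98,-0.42,0]], turn=[[0,0,0],[0,0,0],[0,0,0],[0,0,0],[0,0,0]], jaw=[0.3,0.3,0.3,0.3,0.3])

```text
time_s: 14.1
eef_pos: [0.4573, -0.2508, 0.158]
eef_rot: [0.001, 0.707, 0.707, 0.0]
wrist_force: [0.3, -0.7, -0.5]
opening: 0.505
grasp_force: 61.1
```

Emit:
arm_command(dp=[[-0.13,-0.05,0],[-0.3,-0.11,0],[-0.4,-0.15,0],[-0.4,-0.15,0],[-0.4,-0.15,0]], turn=[[0,0,0],[0,0,0],[0,0,0],[0,0,0],[0,0,0]], jaw=[0.3,0.3,0.3,0.3,0.3])

```text
time_s: 14.72
eef_pos: [0.4207, -0.3483, 0.1573]
eef_rot: [-0.0, 0.707, 0.707, 0.0]
wrist_force: [-0.7, -0.1, -0.7]
opening: 0.506
grasp_force: 61.1
```

```bash
cat > tray.py <<'E'
import sys
from h import *
col={"red":([0,150,60],[8,255,255]),"yel":([20,150,80],[33,255,255]),"blu":([105,150,60],[125,255,255])}
o=get_obs();print(o["time_s"],o["eef_pos"],o["eef_rot"],o["opening"],o["wrist_force"])
im,C=snap("wrist","tr_"+sys.argv[1]);m=mask(im,*col[sys.argv[1]])
cs,_=cv2.findContours(m,cv2.RETR_EXTERNAL,cv2.CHAIN_APPROX_NONE)
p=np.vstack([c[:,0] for c in cs if len(c)>40 or cv2.contourArea(c)>40]);r=rect(p,.015,C);print(p.min(0),p.max(0),r)
E
python3 tray.py red
```

```text
14.725 [ 0.42066355 -0.34833545  0.15728107] [-3.05607030e-05  7.07124777e-01  7.07088752e-01  2.13390382e-04] 0.5059903233021791 [-0.68214252 -0.09318918 -0.72354075]
[242 151] [397 297] ((0.4150335192680359, -0.35999104380607605), (0.13115069270133972, 0.13108812272548676), 80.2695083618164)
```

Emit:
arm_command(dp=[[-0.03,-0.015,0.12],[-0.047,-0.022,0.3],[-0.047,-0.022,0.48],[-0.047,-0.022,0.62],[-0.047,-0.022,0.68]], turn=[[0,0,0],[0,0,0],[0,0,0],[0,0,0],[0,0,0]], jaw=[0.3,0.3,0.3,0.3,0.3])

```text
time_s: 15.4
eef_pos: [0.4146, -0.3584, -0.015]
eef_rot: [-0.002, 0.707, 0.708, 0.0]
wrist_force: [0.0, -0.0, -0.7]
opening: 0.508
grasp_force: 61.2
```

Emit:
arm_command(dp=[[0,0,0.008],[0,0,0.016],[0,0,0.016]], turn=[[0,0,0],[0,0,0],[0,0,0]], jaw=[0.3,0.3,0.3])

```text
time_s: 15.78
eef_pos: [0.4158, -0.3616, -0.0157]
eef_rot: [0.001, 0.707, 0.707, -0.0]
wrist_force: [-0.3, 0.4, -0.8]
opening: 0.504
grasp_force: 61.2
```

Emit:
arm_command(dp=[[0,0,0.004],[0,0,0.006],[0,0,0.006]], turn=[[0,0,0],[0,0,0],[0,0,0]], jaw=[0.3,0.3,0.3])

```text
time_s: 16.15
eef_pos: [0.415, -0.3608, -0.0184]
eef_rot: [0.0, 0.707, 0.707, -0.0]
wrist_force: [-0.8, 0.7, -0.9]
opening: 0.504
grasp_force: 61.2
```

Emit:
arm_command(dp=[[0,0,0.004],[0,0,0.008],[0,0,0.008]], turn=[[0,0,0],[0,0,0],[0,0,0]], jaw=[0.3,0.3,0.3])

```text
time_s: 16.52
eef_pos: [0.4149, -0.3606, -0.0207]
eef_rot: [-0.0, 0.707, 0.707, 0.0]
wrist_force: [0.5, -0.8, -1.5]
opening: 0.506
grasp_force: 61.2
```

Emit:
arm_command(dp=[[0,0,0.003],[0,0,0.005],[0,0,0.005]], turn=[[0,0,0],[0,0,0],[0,0,0]], jaw=[0.3,0.3,0.3])

```text
time_s: 16.9
eef_pos: [0.415, -0.3607, -0.0218]
eef_rot: [-0.0, 0.707, 0.707, -0.0]
wrist_force: [0.0, -0.1, -2.2]
opening: 0.504
grasp_force: 61.2
```

Emit:
arm_command(dp=[[0,0,0.002],[0,0,0.004],[0,0,0.004]], turn=[[0,0,0],[0,0,0],[0,0,0]], jaw=[0.3,0.3,0.3])

```text
time_s: 17.27
eef_pos: [0.4151, -0.3608, -0.0222]
eef_rot: [0.0, 0.707, 0.707, -0.0]
wrist_force: [-2.1, 2.2, 5.1]
opening: 0.5
grasp_force: 61.8
```

Emit:
arm_command(dp=[[0,0,0],[0,0,0],[0,0,-0.01],[0,0,-0.1],[0,0,-0.25]], turn=[[0,0,0],[0,0,0],[0,0,0],[0,0,0],[0,0,0]], jaw=[0.6,0.7,0.75,0.75,0.8])

```text
time_s: 17.9
eef_pos: [0.4141, -0.3596, 0.0391]
eef_rot: [-0.002, 0.707, 0.707, 0.0]
wrist_force: [-0.2, -0.3, 0.4]
opening: 0.801
grasp_force: 0.0
```

Emit:
arm_command(dp=[[0,0,-0.2],[0.05,0.02,-0.4],[0.2,0.08,-0.48],[0.4,0.16,-0.48],[0.6,0.24,-0.48]], turn=[[0,0,0],[0,0,0],[0,0,0],[0,0,0],[0,0,0]], jaw=[1,1,1,1,1])

```text
time_s: 18.52
eef_pos: [0.4756, -0.2097, 0.1605]
eef_rot: [0.001, 0.707, 0.707, 0.0]
wrist_force: [0.5, 0.1, -0.7]
opening: 1.004
grasp_force: 0.0
```

```bash
python3 - <<'E'
from h import *
o=get_obs();print(o["time_s"],o["eef_pos"],o["wrist_force"])
im,C=snap("wrist","tr2");s,Cs=snap("side","side2")
u,v=np.int32(proj([.415,-.36,.015],C)[0]);print(u,v)
for z,i,c,b in((.024,im,C,(max(u-60,0),max(v-60,0),min(u+60,640),min(v+60,480))),(.024,s,Cs,(385,360,480,440))):
    p=blob(mask(i,[0,70,60],[20,200,255]),b);print(p.min(0),p.max(0),cv2.minEnclosingCircle(np.float32(cast(p,z,c))))
    
cv2.imwrite("pics/c7.png",np.hstack([cv2.resize(s[340:460,360:500],(560,480)),]))
E
```

```text
18.525 [ 0.47562664 -0.20966716  0.16049143] [ 0.46000365  0.1043127  -0.74549548]
266 353
[243 335] [286 376] ((0.41482341289520264, -0.3572644591331482), 0.025999240577220917)
[414 382] [445 410] ((0.4099108576774597, -0.3611083924770355), 0.026988385245203972)
```

View pics/c7.png

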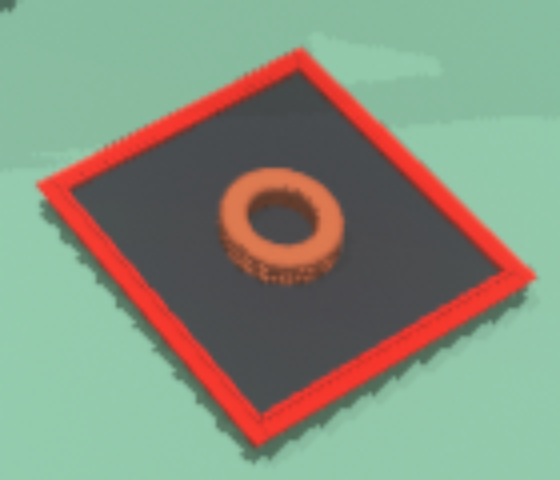

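Emit:
arm_command(dp=[[0.2,0.08,0],[0.4,0.16,0],[0.6,0.24,0],[0.8,0.32,0],[1.0,0.4,0]], turn=[[0,0,0],[0,0,0],[0,0,0],[0,0,0],[0,0,0]], jaw=[1,1,1,1,1])

```text
time_s: 19.25
eef_pos: [0.5757, 0.0402, 0.1599]
eef_rot: [0.0, 0.707, 0.707, 0.0]
wrist_force: [0.5, -1.0, 0.3]
opening: 0.996
grasp_force: 0.0
```

Emit:
arm_command(dp=[[0.2,0.08,0],[0.4,0.16,0],[0.6,0.24,0],[0.72,0.3,0],[0.72,0.3,0]], turn=[[0,0,0],[0,0,0],[0,0,0],[0,0,0],[0,0,0]], jaw=[1,1,1,1,1])

```text
time_s: 19.88
eef_pos: [0.6504, 0.2208, 0.1591]
eef_rot: [-0.0, 0.706, 0.708, -0.0]
wrist_force: [0.0, -0.5, -0.6]
opening: 1.002
grasp_force: 0.0
```

Emit:
arm_command(dp=[[0,0,0],[0,0,0]], turn=[[0,0,0],[0,0,0]], jaw=[1,1])

```text
time_s: 20.12
eef_pos: [0.6499, 0.2177, 0.1598]
eef_rot: [-0.0, 0.708, 0.707, -0.0]
wrist_force: [0.0, -0.3, 0.2]
opening: 1.0
grasp_force: 0.0
```

```bash
python3 st.py
```

```text
20.125 [0.64986439 0.21774731 0.15975206] [-6.67588563e-06  7.07641039e-01  7.06572078e-01 -2.42611737e-04]
brass 293 [0.651 0.223] [0.0644 0.0658] [0.6507 0.2234] 0.0329
cop none max() iterable argument is empty
white 382 [0.7079 0.176 ] [0.0457 0.3241] [0.651  0.1723] 0.0725
```

Emit:
arm_command(dp=[[0.018,0.007,0.15],[0.018,0.007,0.3],[0.018,0.007,0.45],[0.018,0.007,0.6],[0.018,0.007,0.668]], turn=[[0,0,0],[0,0,0],[0,0,0],[0,0,0],[0,0,0]], jaw=[1,1,1,0.9,0.8])

```text
time_s: 20.8
eef_pos: [0.6501, 0.2226, -0.0096]
eef_rot: [-0.001, 0.707, 0.707, -0.002]
wrist_force: [-0.7, 0.5, -0.3]
opening: 0.802
grasp_force: 0.0
```

Emit:
arm_command(dp=[[0,0,0],[0,0,0],[0,0,0]], turn=[[0,0,0],[0,0,0],[0,0,0]], jaw=[0.75,0.7,0.7])

```text
time_s: 21.18
eef_pos: [0.6527, 0.224, -0.0056]
eef_rot: [0.001, 0.707, 0.707, 0.001]
wrist_force: [0.7, 0.4, -0.4]
opening: 0.705
grasp_force: 0.0
```

Emit:
arm_command(dp=[[0,0,0],[0,0,0],[0,0,0],[0,0,0]], turn=[[0,0,0],[0,0,0],[0,0,0],[0,0,0]], jaw=[0.62,0.5,0.4,0.4])

```text
time_s: 21.68
eef_pos: [0.6529, 0.224, -0.0048]
eef_rot: [0.001, 0.707, 0.707, 0.001]
wrist_force: [-2.3, -1.9, 7.4]
opening: 0.628
grasp_force: 61.2
```

```bash
python3 - <<'E'
from h import *
o=get_obs();print(o["eef_pos"],o["opening"],o["grasp_force"],o["wrist_force"])
im,C=snap("wrist");s,Cs=snap("side")
x,y,_=o["eef_pos"]
print([proj([x-.028,y-.011,z],Cs).round(1).tolist() for z in(.032,.036,.04)])
a=cv2.resize(s[150:210,270:330],(480,480),interpolation=cv2.INTER_NEAREST);b=im[140:420,180:460]
c=np.zeros((480,760,3),np.uint8);c[:,:480]=a;c[:280,480:]=b;c=np.uint8(np.clip(c.astype(float)*1.4,0,255));cv2.imwrite("pics/c8.png",c)
E
```

```text
[ 0.65291107  0.22398748 -0.00475593] 0.6282000232573455 61.244467198848724 [-2.2789345  -1.87895681  7.36204143]
[[[298.6, 190.9]], [[298.6, 189.4]], [[298.5, 187.9]]]
```

View pics/c8.png

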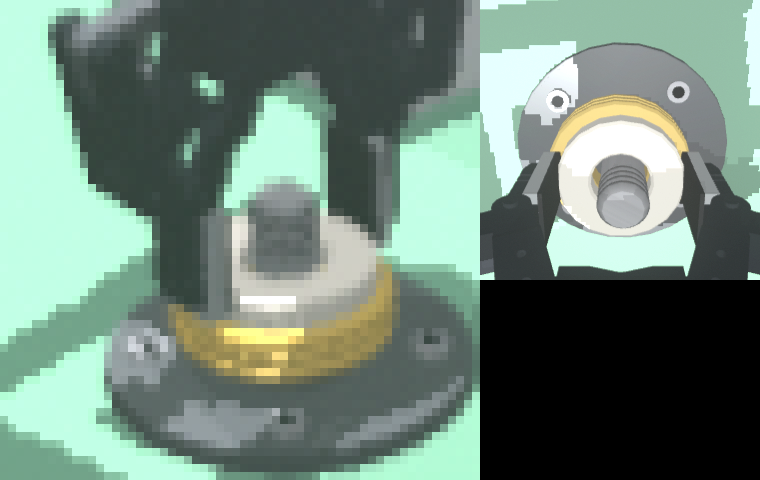

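Emit:
arm_command(dp=[[0,0,-0.02],[0,0,-0.08],[0,0,-0.2],[0,0,-0.35],[0,0,-0.5]], turn=[[0,0,0],[0,0,0],[0,0,0],[0,0,0],[0,0,0]], jaw=[0.4,0.4,0.4,0.4,0.4])

```text
time_s: 22.4
eef_pos: [0.6517, 0.2238, 0.1198]
eef_rot: [0.0, 0.707, 0.707, 0.0]
wrist_force: [-0.1, 0.2, -0.6]
opening: 0.622
grasp_force: 63.7
```

Emit:
arm_command(dp=[[-0.1,-0.08,-0.1],[-0.28,-0.24,-0.12],[-0.48,-0.41,-0.12],[-0.68,-0.58,-0.12],[-0.84,-0.71,-0.12]], turn=[[0,0,0],[0,0,0],[0,0,0],[0,0,0],[0,0,0]], jaw=[0.4,0.4,0.4,0.4,0.4])

```text
time_s: 23.02
eef_pos: [0.473, 0.0125, 0.1487]
eef_rot: [0.001, 0.707, 0.707, 0.0]
wrist_force: [0.4, -1.4, -0.7]
opening: 0.624
grasp_force: 63.7
```

Emit:
arm_command(dp=[[0,0,0],[0,0,0],[0,0,0]], turn=[[0,0,0],[0,0,0],[0,0,0]], jaw=[0.4,0.4,0.4])

```text
time_s: 23.4
eef_pos: [0.4751, 0.0144, 0.1482]
eef_rot: [0.0, 0.707, 0.708, 0.0]
wrist_force: [0.4, 1.1, -0.5]
opening: 0.625
grasp_force: 63.7
```

```bash
python3 tray.py blu
```

```text
23.4 [0.47514648 0.01443651 0.14824271] [3.30917052e-04 7.06692340e-01 7.07520810e-01 3.62400050e-04] 0.6247593162574936 [ 0.36279622  1.09399426 -0.45335261]
[235 136] [410 278] ((0.47233837842941284, 0.009906768798828125), (0.13084064424037933, 0.13102179765701294), 72.06964111328125)
```

Emit:
arm_command(dp=[[-0.013,-0.011,0.12],[-0.013,-0.011,0.3],[-0.013,-0.011,0.48],[-0.013,-0.011,0.61],[-0.013,-0.011,0.665]], turn=[[0,0,0],[0,0,0],[0,0,0],[0,0,0],[0,0,0]], jaw=[0.4,0.4,0.4,0.4,0.4])

```text
time_s: 24.08
eef_pos: [0.4703, 0.0116, -0.0206]
eef_rot: [-0.002, 0.707, 0.708, -0.001]
wrist_force: [-0.2, 0.7, -0.9]
opening: 0.625
grasp_force: 63.7
```

Emit:
arm_command(dp=[[0,0,0],[0,0,0.01],[0,0,0.016],[0,0,0.016]], turn=[[0,0,0],[0,0,0],[0,0,0],[0,0,0]], jaw=[0.4,0.4,0.4,0.4])

```text
time_s: 24.58
eef_pos: [0.4721, 0.0104, -0.0219]
eef_rot: [0.001, 0.707, 0.707, 0.0]
wrist_force: [0.7, -0.1, -1.1]
opening: 0.62
grasp_force: 63.7
```

Emit:
arm_command(dp=[[0,0,0.004],[0,0,0.008],[0,0,0.008]], turn=[[0,0,0],[0,0,0],[0,0,0]], jaw=[0.4,0.4,0.4])

```text
time_s: 24.95
eef_pos: [0.4714, 0.0105, -0.0246]
eef_rot: [-0.0, 0.707, 0.707, -0.0]
wrist_force: [0.2, -0.6, -1.8]
opening: 0.626
grasp_force: 63.7
```

Emit:
arm_command(dp=[[0,0,0.002],[0,0,0.004],[0,0,0.004]], turn=[[0,0,0],[0,0,0],[0,0,0]], jaw=[0.4,0.4,0.4])

```text
time_s: 25.32
eef_pos: [0.4715, 0.0105, -0.0248]
eef_rot: [-0.0, 0.707, 0.707, -0.0]
wrist_force: [-5.4, -0.5, 10.4]
opening: 0.626
grasp_force: 64.9
```

Contact. Release.

Emit:
arm_command(dp=[[0,0,-0.001],[0,0,-0.001],[0,0,-0.01],[0,0,-0.1],[0,0,-0.25]], turn=[[0,0,0],[0,0,0],[0,0,0],[0,0,0],[0,0,0]], jaw=[0.7,0.77,0.8,0.8,0.8])

```text
time_s: 25.95
eef_pos: [0.47, 0.0108, 0.0365]
eef_rot: [-0.001, 0.707, 0.707, -0.001]
wrist_force: [0.4, -0.1, 1.1]
opening: 0.8
grasp_force: 0.0
```

Emit:
arm_command(dp=[[0,0,-0.2],[0.05,0.04,-0.4],[0.2,0.17,-0.48],[0.4,0.34,-0.48],[0.6,0.51,-0.48]], turn=[[0,0,0],[0,0,0],[0,0,0],[0,0,0],[0,0,0]], jaw=[1,1,1,1,1])

```text
time_s: 26.58
eef_pos: [0.5965, 0.1571, 0.1578]
eef_rot: [0.001, 0.707, 0.707, 0.001]
wrist_force: [0.1, -0.5, 0.5]
opening: 0.998
grasp_force: 0.0
```

Emit:
arm_command(dp=[[0.14,0.12,0],[0.25,0.21,0],[0.25,0.21,0],[0.25,0.21,0],[0.25,0.21,0]], turn=[[0,0,0],[0,0,0],[0,0,0],[0,0,0],[0,0,0]], jaw=[1,1,1,1,1])

```text
time_s: 27.2
eef_pos: [0.647, 0.2172, 0.1571]
eef_rot: [-0.0, 0.707, 0.707, -0.0]
wrist_force: [0.2, -0.1, 0.2]
opening: 1.0
grasp_force: 0.0
```

```bash
python3 st.py; python3 - <<'E'
from h import *
s,Cs=snap("side","side3")
hsv=cv2.cvtColor(s,cv2.COLOR_BGR2HSV)
p=blob(((hsv[...,1]<60)&(hsv[...,2]>120)).astype(np.uint8)*255,(275,245,340,290));print(p.min(0),p.max(0),cv2.minEnclosingCircle(np.float32(cast(p,.022,Cs))))
E
```

```text
27.2 [0.64695618 0.21724049 0.1571007 ] [-4.52172202e-05  7.07452194e-01  7.06761163e-01 -2.21700826e-04]
brass 203 [0.6508 0.223 ] [0.0645 0.0657] [0.6507 0.2231] 0.033
cop none max() iterable argument is empty
white 384 [0.6978 0.1767] [0.0474 0.2879] [0.6509 0.1737] 0.0721
[289 255] [317 275] ((0.468118816614151, 0.006653457414358854), 0.031793709844350815)
```

Emit:
arm_command(dp=[[0.023,0.016,0.15],[0.023,0.016,0.3],[0.023,0.016,0.45],[0.023,0.016,0.6],[0.023,0.016,0.68]], turn=[[0,0,0],[0,0,0],[0,0,0],[0,0,0],[0,0,0]], jaw=[1,1,1,1,1])

```text
time_s: 27.92
eef_pos: [0.65, 0.2232, -0.0151]
eef_rot: [-0.001, 0.707, 0.707, -0.001]
wrist_force: [-0.7, 0.4, -0.5]
opening: 0.999
grasp_force: 0.0
```

Emit:
arm_command(dp=[[0,0,0.02],[0,0,0.038],[0,0,0.038],[0,0,0.038]], turn=[[0,0,0],[0,0,0],[0,0,0],[0,0,0]], jaw=[1,0.95,0.9,0.85])

```text
time_s: 28.42
eef_pos: [0.6523, 0.2242, -0.0213]
eef_rot: [0.001, 0.707, 0.707, 0.001]
wrist_force: [-0.1, 0.1, -0.0]
opening: 0.847
grasp_force: 0.0
```

Emit:
arm_command(dp=[[0,0,0],[0,0,0],[0,0,0],[0,0,0]], turn=[[0,0,0],[0,0,0],[0,0,0],[0,0,0]], jaw=[0.78,0.7,0.5,0.5])

```text
time_s: 28.92
eef_pos: [0.6526, 0.2242, -0.0204]
eef_rot: [0.001, 0.707, 0.707, 0.001]
wrist_force: [-2.1, -0.0, 8.7]
opening: 0.748
grasp_force: 64.4
```

```bash
python3 - <<'E'
from h import *
o=get_obs();print(o["eef_pos"],o["opening"],o["grasp_force"],o["wrist_force"])
s,Cs=snap("side")
x,y,_=o["eef_pos"]
print([proj([x-.033,y-.011,z],Cs).round(1).tolist() for z in(.018,.022,.026,.03)])
a=cv2.resize(s[150:225,260:335],(600,600),interpolation=cv2.INTER_NEAREST);cv2.imwrite("pics/c9.png",np.uint8(np.clip(a.astype(float)*1.4,0,255)))
E
```

```text
[ 0.65255681  0.22423464 -0.02044184] 0.7481284122244972 64.40604574978352 [-2.12962075 -0.0408508   8.69148404]
[[[297.0, 196.8]], [[297.0, 195.4]], [[296.9, 193.9]], [[296.8, 192.4]]]
```

View pics/c9.png

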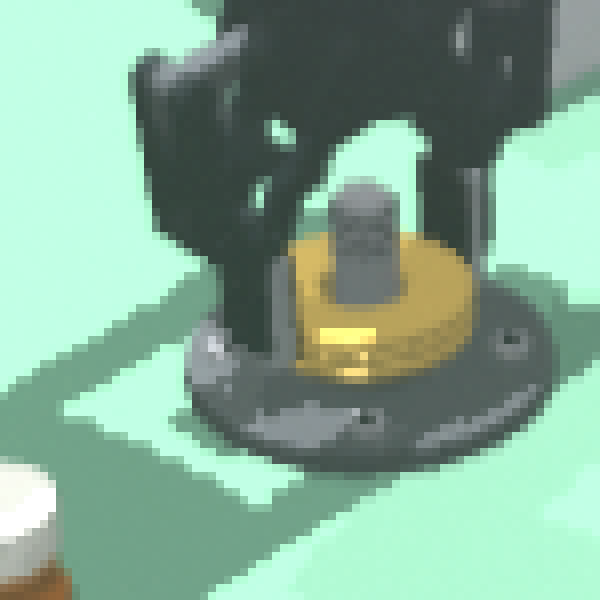

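Emit:
arm_command(dp=[[0,0,-0.02],[0,0,-0.08],[0,0,-0.2],[0,0,-0.35],[0,0,-0.5]], turn=[[0,0,0],[0,0,0],[0,0,0],[0,0,0],[0,0,0]], jaw=[0.5,0.5,0.5,0.5,0.5])

```text
time_s: 29.6
eef_pos: [0.6509, 0.224, 0.1039]
eef_rot: [-0.0, 0.707, 0.707, -0.0]
wrist_force: [0.8, -0.8, -2.0]
opening: 0.744
grasp_force: 69.7
```

Emit:
arm_command(dp=[[-0.1,0,-0.1],[-0.28,-0.02,-0.16],[-0.48,-0.03,-0.16],[-0.68,-0.04,-0.16],[-0.88,-0.05,-0.16]], turn=[[0,0,0],[0,0,0],[0,0,0],[0,0,0],[0,0,0]], jaw=[0.5,0.5,0.5,0.5,0.5])

```text
time_s: 30.22
eef_pos: [0.6384, 0.0027, 0.1432]
eef_rot: [-0.0, 0.707, 0.707, 0.0]
wrist_force: [0.3, -0.1, -3.1]
opening: 0.742
grasp_force: 69.7
```

Emit:
arm_command(dp=[[-0.2,-0.01,0],[-0.4,-0.02,0],[-0.6,-0.03,0],[-0.74,-0.04,0],[-0.74,-0.04,0]], turn=[[0,0,0],[0,0,0],[0,0,0],[0,0,0],[0,0,0]], jaw=[0.5,0.5,0.5,0.5,0.5])

```text
time_s: 30.85
eef_pos: [0.6283, -0.1839, 0.1429]
eef_rot: [0.0, 0.708, 0.706, -0.0]
wrist_force: [0.1, 0.3, -3.0]
opening: 0.745
grasp_force: 69.7
```

Emit:
arm_command(dp=[[0,0,0],[0,0,0],[0,0,0]], turn=[[0,0,0],[0,0,0],[0,0,0]], jaw=[0.5,0.5,0.5])

```text
time_s: 31.22
eef_pos: [0.6291, -0.1798, 0.1426]
eef_rot: [-0.0, 0.707, 0.708, 0.0]
wrist_force: [-0.1, 0.9, -3.2]
opening: 0.744
grasp_force: 69.7
```

```bash
python3 tray.py yel
```

```text
31.225 [ 0.62910497 -0.17978292  0.14260014] [-7.89427009e-05  7.06574694e-01  7.07638463e-01  3.96653937e-05] 0.7442123222068623 [-0.14707366  0.86880139 -3.18563702]
[254 156] [404 283] ((0.6316048502922058, -0.18354849517345428), (0.11846771836280823, 0.13057085871696472), 86.21768188476562)
```

Emit:
arm_command(dp=[[-0.02,0.004,0.1],[-0.035,0.008,0.27],[-0.035,0.008,0.45],[-0.035,0.008,0.59],[-0.035,0.008,0.645]], turn=[[0,0,0],[0,0,0],[0,0,0],[0,0,0],[0,0,0]], jaw=[0.5,0.5,0.5,0.5,0.5])

```text
time_s: 31.9
eef_pos: [0.6292, -0.1884, -0.0215]
eef_rot: [-0.002, 0.707, 0.707, -0.001]
wrist_force: [0.2, -0.1, -2.3]
opening: 0.747
grasp_force: 69.7
```

Emit:
arm_command(dp=[[0,0,0],[0,0,0.01],[0,0,0.014],[0,0,0.014]], turn=[[0,0,0],[0,0,0],[0,0,0],[0,0,0]], jaw=[0.5,0.5,0.5,0.5])

```text
time_s: 32.4
eef_pos: [0.6315, -0.19, -0.0213]
eef_rot: [0.001, 0.707, 0.707, 0.0]
wrist_force: [0.2, -0.5, -3.2]
opening: 0.741
grasp_force: 69.7
```

Emit:
arm_command(dp=[[0,0,0.006],[0,0,0.012],[0,0,0.012]], turn=[[0,0,0],[0,0,0],[0,0,0]], jaw=[0.5,0.5,0.5])

```text
time_s: 32.78
eef_pos: [0.6307, -0.1896, -0.0255]
eef_rot: [-0.0, 0.707, 0.707, -0.0]
wrist_force: [-1.2, -0.3, -2.5]
opening: 0.745
grasp_force: 69.7
```

Emit:
arm_command(dp=[[0,0,0.003],[0,0,0.005],[0,0,0.005]], turn=[[0,0,0],[0,0,0],[0,0,0]], jaw=[0.5,0.5,0.5])

```text
time_s: 33.15
eef_pos: [0.631, -0.1898, -0.0263]
eef_rot: [0.0, 0.707, 0.707, -0.0]
wrist_force: [-1.1, -0.1, -0.1]
opening: 0.75
grasp_force: 69.9
```

Emit:
arm_command(dp=[[0,0,0.001],[0,0,0.002],[0,0,0.002]], turn=[[0,0,0],[0,0,0],[0,0,0]], jaw=[0.5,0.5,0.5])

```text
time_s: 33.52
eef_pos: [0.6311, -0.1898, -0.0263]
eef_rot: [0.0, 0.707, 0.707, -0.0]
wrist_force: [-4.4, 1.1, 5.4]
opening: 0.749
grasp_force: 70.6
```

Emit:
arm_command(dp=[[0,0,0],[0,0,0],[0,0,-0.01],[0,0,-0.1],[0,0,-0.25]], turn=[[0,0,0],[0,0,0],[0,0,0],[0,0,0],[0,0,0]], jaw=[0.79,0.83,0.85,0.85,0.9])

```text
time_s: 34.15
eef_pos: [0.6302, -0.1894, 0.036]
eef_rot: [-0.001, 0.707, 0.707, -0.0]
wrist_force: [1.1, -0.5, 0.8]
opening: 0.901
grasp_force: 0.0
```

Emit:
arm_command(dp=[[0,0,-0.2],[0,0,-0.4],[0.05,-0.2,-0.6],[0.05,-0.3,-0.65],[0.05,-0.3,-0.65]], turn=[[0,0,0],[0,0,0],[0,0,0],[0,0,0],[0,0,0]], jaw=[1,1,1,1,1])

```text
time_s: 34.78
eef_pos: [0.5562, -0.1778, 0.2024]
eef_rot: [0.003, 0.707, 0.707, 0.001]
wrist_force: [0.6, -0.8, 0.1]
opening: 0.998
grasp_force: 0.0
```

```bash
python3 - <<'E'
from h import *
o=get_obs();print(o["time_s"],o["eef_pos"],o["wrist_force"])
im,C=snap("wrist","wf");s,Cs=snap("side","sf")
cv2.imwrite("pics/fin.png",np.vstack([s[130:430,140:500][:, :],])if 0 else np.hstack([cv2.resize(s[140:460,140:510],(520,450)),im[100:450:1,160:440][:350].copy() if 0 else cv2.resize(im[60:420,140:500],(280,450))]))
u,v=np.int32(proj([.631,-.19,.02],C)[0]);print(u,v)
p=blob(mask(im,[18,70,60],[34,255,255]),(u-45,v-45,u+45,v+45));print(cv2.minEnclosingCircle(np.float32(cast(p,.026,C))))
for b in((u-110,v-110,u+110,v+110),):
    p=blob(mask(im,[20,150,80],[33,255,255]),b);print(rect(p,.015,C))
E
```

```text
34.775 [ 0.55615165 -0.17777012  0.20241   ] [ 0.60365125 -0.81282632  0.10388972]
390 221
((0.6284196376800537, -0.19099585711956024), 0.03413388878107071)
((0.630902886390686, -0.18961045145988464), (0.13066338002681732, 0.1308480054140091), 86.19440460205078)
```

View pics/fin.png

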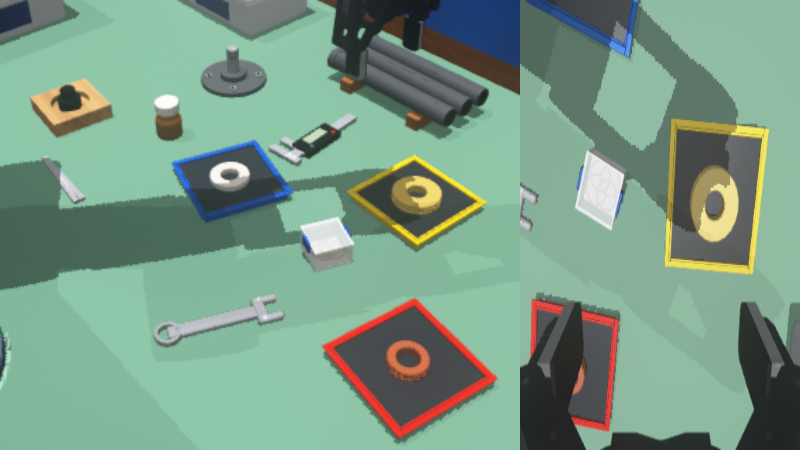

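```bash
python3 -c "
from bench import *
print(hand_in())"
```

```text
the job is handed in; nothing more can be done
None
```

The job is handed in: the weight is in its block's pocket, and the copper, ceramic and brass rings are in the red, blue and yellow trays, all flat and near the middle in the last pictures, with the caliper untouched, in about 35 s; no verdict was returned.

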